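# Open the gas isolating valve with its T-key

### The job

Take the steel T-key out of its black stand and put its blade down into the bore of the gas isolating valve. Press lightly and rock the key gently back and forth until it finds the hidden drive slot and drops fully home, collar on the rim; then turn it clockwise (seen from above) until its crossbar lies in line with the valve's pipes, which is open, and leave it standing there, fully home. Do not force the key in the valve, and do not disturb the bottle, the beaker or the clamp boss.

Things in the scene. Friction and masses are not known exactly. Their poses are not given: they have to be found in the camera images.
- key: Steel T-key, 100 mm long, about 0.3 kg, upright in its stand at the start, at any yaw within 75 degrees. Origin: bottom centre of its blade; z up the stem, x along blade and crossbar (parallel; the key is the same after a half turn). Blade 7 mm thick, 30 mm wide (lowest 6 mm: 22 mm wide), 20 mm high; above it a tapered guide barrel, 32.4 mm diameter from 27 mm up to the collar.
- key_collar (a point): Underside centre of the key's collar, 45 mm above the key's origin: collar 50 mm diameter, 6 mm thick, which seats on the valve's rim (or the stand's). Stem 12 mm diameter above it.
- key_bar (a point): Centre of the key's dark flat-sided crossbar, 90 mm above the key's origin: 80 mm long (x), 14 mm thick (y), 20 mm high. Grip it across its thickness, from above.
- valve: Gas isolating valve, fixed: aluminium block 120 x 120 x 60 mm, brass unions and steel pipe stubs out of two opposite sides along its x (234 mm over all, below 55 mm high). Origin: centre of its underside, on the bore's axis; z up. Open = key's crossbar along this x, either way round; a stop lies 5 degrees beyond.
- valve_rim (a point): Centre of the rim of the steel boss (73 mm diameter), 75 mm above the valve's origin. The upright round bore, 36 mm diameter (countersunk to 45 mm at the rim), takes the key at any yaw. Fully home: collar on this rim, key origin 30 mm above the valve's origin; home, the key stays by its own weight.
- valve_drive (a point): Top of the hidden sprung drive at rest, 31 mm below the rim. The blade first meets it there; off its slot it yields 7 mm down under about 4 N rising to 7 N, then is solid, so the collar stays 7 mm or more above the rim. Slot 11.5 mm wide, 16 mm deep. Blade within about 8 degrees of it: the drive springs up round the blade, the push falls away and the key can be lowered home.
- valve_slot (a point): Floor of the drive's slot on the bore's axis, 47 mm below the rim. The slot's direction is unknown: it starts 35 to 85 degrees anticlockwise (from above) of the valve's x, a half turn being the same. Key and drive then turn together, with about 8 degrees of play, against a stiff 0.12 N m; seat the key fully home before turning it.
- stand: Black round key stand, fixed: tube 62 mm diameter, 65 mm high on a disc of 90 mm diameter. Origin: centre of its underside. Its 42 mm bore holds the key loosely, the collar resting on its rim (key origin 20 mm above the stand's). Valve and stand may change sides.
- bottle: Bystander: amber bottle, 68 mm diameter, 130 mm high. Origin: centre of its underside.
- beaker: Bystander: clear beaker, 72 mm diameter, 90 mm high. Origin: centre of its underside.
- bosshead: Bystander: dark steel clamp boss, about 35 x 35 x 50 mm with two wing screws. Origin: centre of its underside.
Things that resemble listed ones, but are neither listed nor needed, are in the scene too. Leave any purple or red look-alike of the key alone.

How it is judged:
On the way, in this order (a step that is already met when the one before it is completed fails the run):
1. the key is lifted out of the stand (z of key in the frame of stand above 0.075 m), for 0.1 s.
2. the key has dropped fully home in the valve (collar within 4 mm of the rim), its crossbar still more than 20 degrees from the pipes' line (z of key in the frame of valve between 0.02 and 0.034 m and horizontal distance between key and valve below 0.006 m and angle between key's own z axis and vertical below 0.12 rad and angle between the x axis of key and the x axis of valve, either way round above 0.35 rad), for 0.1 s.
At the end, for the whole second after the job is handed in: The key stands upright in the valve, fully home (collar within 4 mm of the rim), its crossbar within 10 degrees of the pipes' line, released and at rest (z of key in the frame of valve between 0.02 and 0.034 m and horizontal distance between key and valve below 0.006 m and angle between key's own z axis and vertical below 0.12 rad and angle between the x axis of key and the x axis of valve, either way round below 0.17 rad and linear speed of key below 0.02 m/s and angular speed of key below 0.1 rad/s); the robot touches nothing.
It fails at once if the key is forced: more than 40 N between key and valve (contact force between key and valve above 40 N).
It fails at once if the bottle is moved more than 20 mm or tipped (distance of bottle from where it was at the start of the episode above 0.02 m or angle between bottle's own z axis and vertical above 0.3 rad).
It fails at once if the beaker is moved more than 20 mm or tipped (distance of beaker from where it was at the start of the episode above 0.02 m or angle between beaker's own z axis and vertical above 0.3 rad).
It fails at once if the bosshead is moved more than 20 mm or tipped (distance of bosshead from where it was at the start of the episode above 0.02 m or angle between bosshead's own z axis and vertical above 0.3 rad).
It also fails if it takes over 54 s, if anything falls off the work surface, if the arm or the gripper's body presses on something with over 40 N, if the wrist force passes 120 N, or if a joint passes its speed limit or range.

### The arm

A 6-joint arm with a two-finger parallel gripper is mounted at the origin on the work surface. World frame = base frame: x ahead of the robot, y to its left, z up, the work surface at z = 0. Lengths are in m, angles in rad, forces in N, time in s.
With the tool pointing down it reaches from about 0.4 to 0.825 m from the base axis. Payload 7 kg.
Tool frame: the origin (TCP) lies between the finger pads; the fingertips stand 11 mm ahead of it and the grasp point (between the pads) lies 8 mm behind it; x points along the fingers, z is the direction in which the jaws open and shut, and the axes are right-handed (so a half turn about x gives the same grasp; the last joint's range is limited). The gripper opens to 88 mm and grips with 3 to 60 N. Pads are 19 mm wide; open, the fingers measure 130 mm over their backs; the gripper's body (78 mm by 193 mm) begins 47 mm behind the grasp point.
Start: joints at [-1.052, 0.359, 0.012, 0, -1.224, -0.288], TCP at [0.154, -0.657, 0.238] pointing down, gripper open.
Joint ranges: [-3.07, 3.07], [-1.43, 2.12], [-1.02, 1.25], [-3.03, 1.67], [-3.05, -0], [-3.03, 3.03]. Speed limits (rad/s): [2.39, 2.39, 3.01, 3.14, 3.14, 3.14].

### API

Orientations are given as [roll, pitch, yaw] about the fixed x, y, z axes, in that order (R = Rz(yaw) Ry(pitch) Rx(roll)).
In Python, from station import arm gives the robot as it stands.
- The arm moves only by the tool jog_arm, never from a script. Its argument "motion" is a list of rows, each an object of numbers: "dx", "dy", "dz": the shift along the tool's x, y, z in m; "twist": the turn about the tool's x in degrees. In form: [{"dx": .., "dy": .., "dz": .., "twist": ..}, ...]. A call has 1 to 20 rows; each row is the pose to reach, as a shift and turn from the pose commanded when the call began, along the tool's axes at that moment; what a row does not reach only later rows make up. A row lasts 1/12 s, in which the tool goes at most 41.7 mm and 7.16 degrees, less where a joint would pass 70% of its speed; a pose out of reach is approached as far as the arm can. A call with a gripper value outside its range is refused whole. "gripper" is the finger opening in m, from 0 to 0.0876, set as the call begins (left out, the last holds). The fingers move at their own pace and stop on an object; "newtons" is the grip in N (left out, the last holds). Time passes only in rows, so rows that repeat a pose let the fingers close. It gives the time, the measured TCP pose, the force and the opening at its end, in the units of the state.
- arm.get_state(): the state, without advancing time (a new reading comes with each control period).
- arm.grab_frame(name): name is "scene" or "top"; returns the picture (480x640x3 uint8, red, green, blue); there is no depth.
- arm.camera_model(name): a dict with "camera_matrix" (3x3 intrinsics, pixels), "eye" and "attitude" of the camera in the world. Camera axes: x right, y down, z forward; pixel columns grow to the right and rows downward; lengths in m; the calibration is good to about 2 mm. A picture is of the moment at which its call begins. camera_model takes no time and is no camera call.
- arm.job_done(): hands the job in, once; it reports no verdict.
The state is a dict: "t": time; "q": joint angles; "qd": joint speeds; "joint_efforts": joint torques, N m; "eef_pos": TCP position; "ee_rot": TCP orientation; "force": force on the tool from outside, world axes, zero at the start; "moment": the same for the moment, N m; "width": finger opening in m.
Only numpy, scipy, OpenCV 4.12 (cv2) and the standard library are available. Lean on these libraries where they do the work, as an engineer would, in place of code of your own. Each camera call takes 0.05 s, during which the arm holds its last target.

## Working session

There is one attempt and no reset: what is moved stays moved. The work goes in short steps, Python scripts to look and compute and a tool call to move; the robot and the scene stay as the last step left them, time stands still between calls to the robot, and variables do not carry over. Pictures are saved under pics/ and viewed, and the job is handed in when it is done.

Besides the shell and the picture viewer there is one more tool, called after "Request:" as name(argument=value, ...), one argument or row to a line, values as JSON. jog_arm: Moves the arm, as the interface text tells. Its arguments: {"type":"object","properties":{"motion":{"type":"array"},"gripper":{"type":"number"},"newtons":{"type":"number"}},"required":["motion"]}

```bash
mkdir -p pics; ls; cat > h.py <<'E'
import numpy as np, cv2
from station import arm
from scipy.spatial.transform import Rotation as R
def cam(name):
    m=arm.camera_model(name); return m
def save(name,f):
    im=arm.grab_frame(name); cv2.imwrite(f,cv2.cvtColor(im,cv2.COLOR_RGB2BGR)); return im
E
python3 - <<'E'
from h import *
for n in("scene","top"):
    print(arm.camera_model(n)); save(n,f"pics/{n}0.png")
print(arm.get_state())
E
```

```text
pics
{'camera_matrix': array([[449.18514644,   0.        , 306.58214042],
       [  0.        , 449.18514644, 242.12828718],
       [  0.        ,   0.        ,   1.        ]]), 'eye': array([ 0.91434726, -0.61147223,  0.71736402]), 'attitude': array([-2.31411977,  0.01250848,  0.51131698])}
{'camera_matrix': array([[467.93433187,   0.        , 316.87053096],
       [  0.        , 467.93433187, 232.81036699],
       [  0.        ,   0.        ,   1.        ]]), 'eye': array([ 0.47334955, -0.02442174,  1.16228319]), 'attitude': array([-3.02958257, -0.01452993, -1.59813442])}
{'t': 0.1, 'q': array([-1.05186743e+00,  3.59374327e-01,  1.11584202e-02, -3.33096896e-04,
       -1.22410852e+00, -2.88107277e-01]), 'qd': array([-0.00063208, -0.00126214,  0.00368827,  0.0020994 ,  0.00141866,
        0.00016204]), 'joint_efforts': array([-1.75230922e-03, -5.84162772e+01,  2.93752116e+01,  7.01553941e+00,
        1.01886241e-02, -8.06606204e-05]), 'eef_pos': array([ 0.1543156 , -0.65668894,  0.2366772 ]), 'ee_rot': array([0.0860079 , 1.56923646, 1.88751243]), 'force': array([ 0.75414005,  0.19629069, -0.01460844]), 'moment': array([0.02375434, 0.00884854, 0.02134047]), 'width': 0.08747911132916993}
```

View pics/scene0.png

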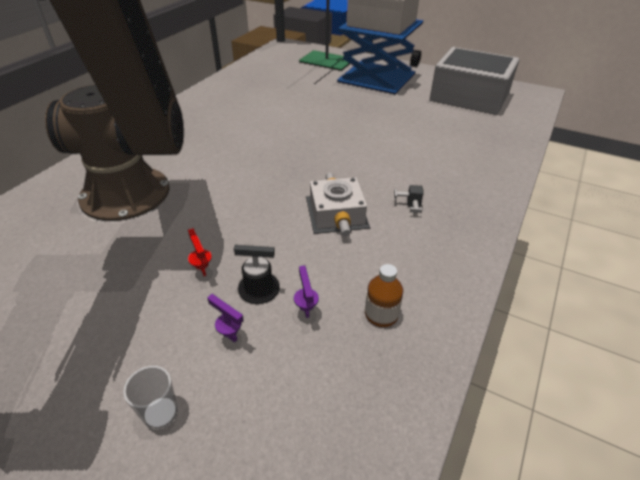

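View pics/top0.png

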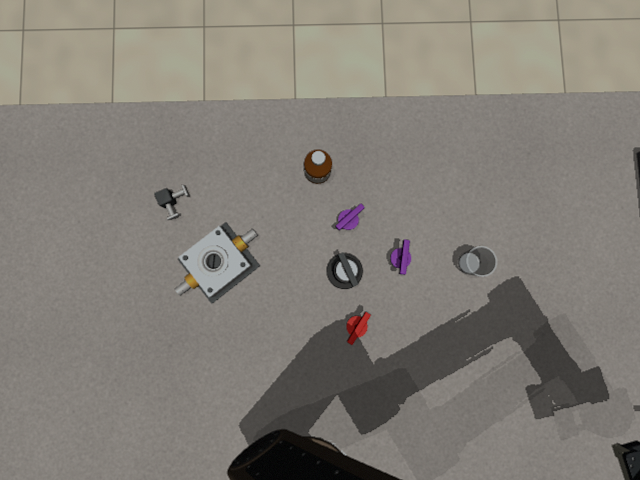

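The scene view shows the key (dark bar, steel collar) in the black stand at top (346,268). The purple look-alikes are at top (349,218) and (401,257), and the red one is at (358,327). The valve is at (213,262). Only the key in the black stand fits the description, so I'll enlarge it to confirm.

```bash
python3 - <<'E'
import cv2,numpy as np
t=cv2.imread('pics/top0.png');s=cv2.imread('pics/scene0.png')
a=cv2.resize(t[200:350,290:430],None,fx=4,fy=4,interpolation=3)[:600,:560]
cv2.imwrite('pics/c1.png',a)
cv2.imwrite('pics/c2.png',cv2.resize(t[210:310,165:270],None,fx=6,fy=6,interpolation=3))
b=cv2.resize(s[160:350,180:380],None,fx=3,fy=3,interpolation=3);cv2.imwrite('pics/c3.png',b)
E
```

```text
(no output)
```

View pics/c1.png

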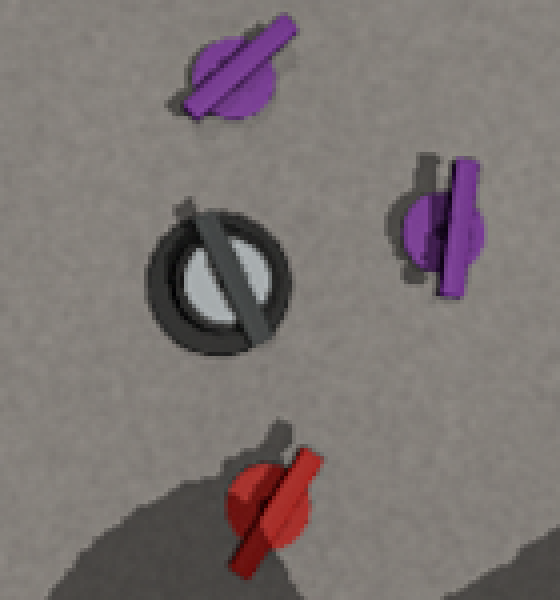

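View pics/c2.png

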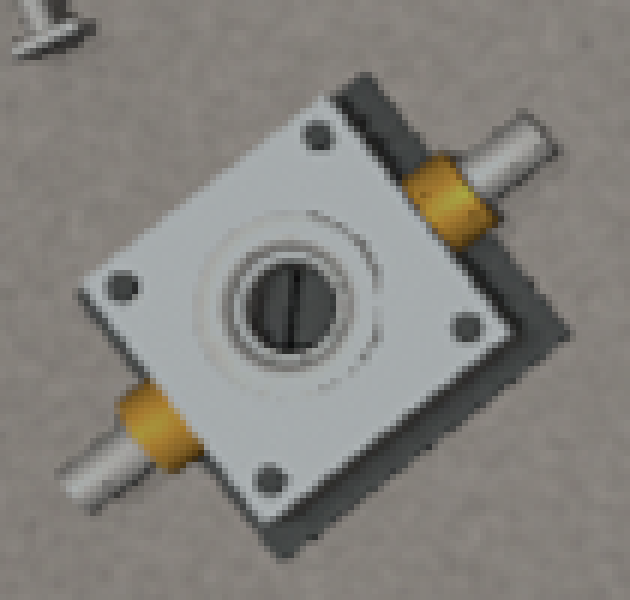

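View pics/c3.png

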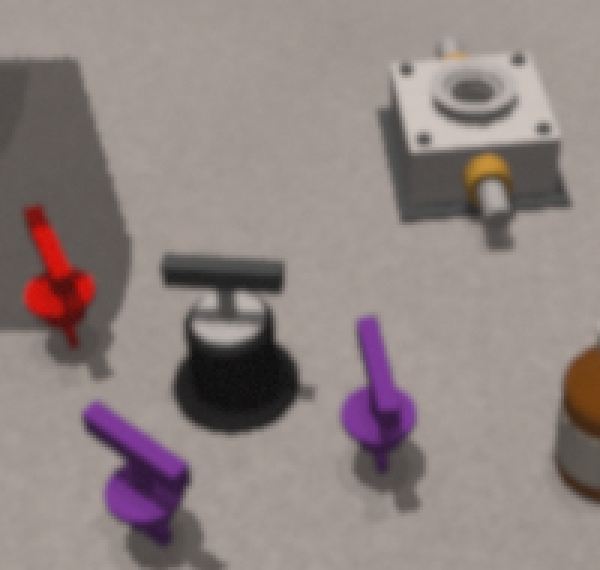

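```bash
cat >> h.py <<'E'
def ray(name,uv,z):
    m=arm.camera_model(name);K=m['camera_matrix'];Rm=R.from_euler('xyz',m['attitude']).as_matrix()
    d=Rm@np.linalg.inv(K)@np.array([uv[0],uv[1],1.]);e=m['eye'];return (e+d*(z-e[2])/d[2])
def proj(name,p):
    m=arm.camera_model(name);K=m['camera_matrix'];Rm=R.from_euler('xyz',m['attitude']).as_matrix()
    c=K@(Rm.T@(np.array(p)-m['eye']));return c[:2]/c[2]
def comps(mask,lo=20):
    n,l,s,c=cv2.connectedComponentsWithStats(mask.astype(np.uint8));
    return [(s[i],c[i],l==i) for i in range(1,n) if s[i][4]>=lo]
E
python3 - <<'E'
from h import *
t=cv2.imread('pics/top0.png')
print(t[269,325:372].tolist())
print(t[253:288:2,344].tolist())
hsv=cv2.cvtColor(t,cv2.COLOR_BGR2HSV)
# valve brass
m=cv2.inRange(hsv,(12,120,100),(30,255,255)); m[:,:150]=0;m[:,290:]=0
for s,c,l in comps(m): print('brass',s,c)
# bright top plate
g=(t.min(2)>150); g[:, :165]=0; g[:,270:]=0;g[:210]=0;g[310:]=0
for s,c,l in comps(g,100):
    print('bright',s,c)
    cn=cv2.findContours(l.astype(np.uint8),0,1)[0][0]; print(cv2.minAreaRect(cn))
E
```

```text
[[125, 130, 135], [79, 82, 86], [42, 43, 44], [50, 53, 52], [48, 51, 49], [50, 53, 53], [35, 36, 36], [12, 12, 12], [18, 17, 18], [40, 41, 41], [20, 20, 21], [148, 147, 142], [178, 177, 171], [174, 173, 167], [173, 171, 166], [174, 172, 167], [176, 174, 168], [168, 167, 162], [123, 123, 122], [51, 54, 54], [52, 52, 50], [73, 73, 70], [72, 71, 69], [72, 71, 69], [69, 70, 67], [68, 69, 66], [89, 88, 85], [155, 154, 148], [176, 175, 169], [174, 172, 166], [174, 172, 168], [181, 178, 173], [116, 116, 113], [33, 35, 36], [32, 33, 33], [40, 41, 43], [47, 50, 49], [58, 60, 61], [110, 115, 119], [126, 132, 137], [126, 131, 135], [124, 130, 135], [126, 131, 137], [127, 132, 136], [126, 131, 135], [123, 129, 133], [120, 126, 130]]
[[65, 66, 67], [65, 65, 63], [72, 73, 71], [70, 70, 68], [70, 70, 68], [72, 72, 70], [72, 72, 69], [61, 60, 60], [51, 54, 54], [110, 110, 107], [169, 167, 162], [176, 174, 168], [174, 172, 167], [181, 179, 173], [49, 50, 51], [33, 34, 35], [52, 53, 54], [51, 52, 54]]
brass [233 236  14  15 115] [239.11304348 243.13043478]
brass [185 274  14  14 107] [190.80373832 280.58878505]
bright [ 179  226   70   70 1994] [213.43731194 260.90320963]
((213.33848571777344, 260.7923278808594), (50.08000946044922, 51.13247299194336), 52.12501525878906)
```

```bash
python3 - <<'E'
from h import *
t=cv2.imread('pics/top0.png').astype(int)
m=(t.max(2)>63)&(t.max(2)<82)&(t[...,0]>=t[...,2]); 
w=np.zeros_like(m);w[245:293,325:372]=1
m&=w
cs=sorted(comps(m,20),key=lambda a:-a[0][4])
for s,c,l in cs: print(s,c)
l=cs[0][2]; cn=cv2.findContours(l.astype(np.uint8),0,1)[0][0]
r=cv2.minAreaRect(cn); print(r)
c=r[0]; ys,xs=np.nonzero(l); v=cv2.fitLine(cn.astype(np.float32),2,0,.01,.01).ravel();print(v)
# rect end to world
b=cv2.boxPoints(r); W=np.array([ray('top',p,.12)[:2] for p in b]);print(W)
print('bar centre',ray('top',c,.12)); d=max((W[1]-W[0],W[2]-W[1]),key=np.linalg.norm);print(np.degrees(np.arctan2(d[1],d[0])),np.linalg.norm(d))
# collar disc (bright pixels) at z=.071
g=(t.min(2)>140)&w; ys,xs=np.nonzero(g); h=cv2.convexHull(np.c_[xs,ys].astype(np.int32));e=cv2.fitEllipse(h);print('collar',e,ray('top',e[0],.071))
# valve
print('plate ctr',ray('top',(213.34,260.8),.06))
a,b=ray('top',(239.11,243.13),.045),ray('top',(190.8,280.59),.045);print(a,b,(a+b)/2,np.degrees(np.arctan2(*(a-b)[1::-1])))
# bore: dark disc
dk=(t.max(2)<110); dk[:, :200]=0;dk[:,228:]=0;dk[:247]=0;dk[276:]=0
for s,c,l in comps(dk,30): print('bore',s,c,ray('top',c,.06))
cv2.imwrite('pics/bore.png',cv2.resize(np.clip(cv2.imread('pics/top0.png')[248:276,200:228].astype(int)*2,0,255).astype(np.uint8),None,fx=18,fy=18,interpolation=0))
# angle of slit
s=t[250:275,205:225].sum(2)
print(s)
E
```

```text
[339 253  19  33 174] [348.1954023  269.13218391]
((349.06756591796875, 268.5018310546875), (34.79743194580078, 7.068227767944336), 64.98310852050781)
[  0.43652916   0.8996901  348.36487    269.21622   ]
[[ 0.54081403 -0.08972794]
 [ 0.54711758 -0.10425882]
 [ 0.47622648 -0.13453339]
 [ 0.47003167 -0.12007729]]
bar centre [ 0.50842087 -0.11219961  0.12      ]
-156.87473781771573 0.07708500937576009
collar ((346.1194152832031, 269.5657958984375), (19.20403289794922, 20.433971405029297), 71.70409393310547) [ 0.50778336 -0.10936935  0.071     ]
plate ctr [0.53701967 0.20095332 0.06      ]
[0.5785013  0.14249647 0.045     ] [0.49247265 0.25730305 0.045     ] [0.53548698 0.19989976 0.045     ] -53.154475291867016
bore [206 253  15  16 186] [213.04301075 260.7688172 ] [0.53711132 0.20164786 0.06      ]
[[511 516 518 499 461 427 408 396 385 400 421 439 478 512 518 514 514 516
  484 356]
 [517 503 455 400 362 330 346 354 341 344 352 344 383 436 489 513 514 515
  519 489]
 [492 373 323 320 344 443 491 500 492 493 495 424 359 343 391 474 512 516
  514 521]
 [409 308 346 447 498 456 384 332 31
[... 1134 characters left out ...]
 349 445
  508 515]
 [312 396 471 360 165 103 137  99  43 116 138 116 208 415 459 370 412 496
  516 513]
 [344 312 396 468 465 374 229 130 124 195 246 389 465 449 372 383 474 510
  512 517]
 [442 354 323 361 414 413 443 466 463 473 373 393 402 361 399 469 508 514
  517 487]
 [502 470 404 340 313 324 375 390 389 383 324 332 370 435 486 507 513 512
  514 494]
 [516 512 495 455 410 385 364 349 353 370 401 446 481 501 511 511 511 514
  444 473]
 [508 511 516 510 497 492 483 476 480 488 492 507 511 513 514 514 514 506
  474 499]
 [508 505 511 514 513 510 511 513 514 516 513 512 513 514 515 453 477 509
  510 512]
 [492 502 511 509 506 509 512 511 510 511 510 511 513 451 461 477 500 511
  512 508]]
```

View pics/bore.png

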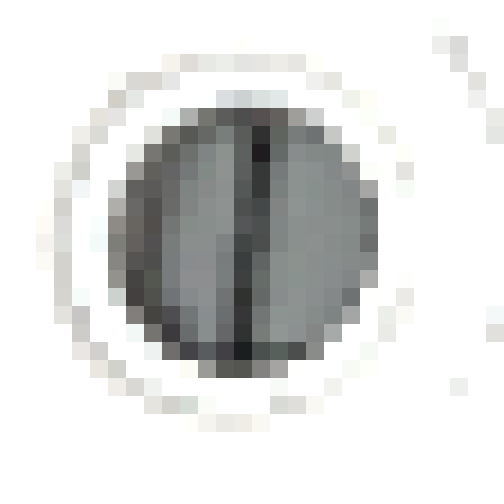

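```bash
python3 - <<'E'
from h import *
s=arm.get_state(); Rm=R.from_euler('xyz',s['ee_rot']).as_matrix(); print(Rm.round(3))
print('jaw yaw',np.degrees(np.arctan2(Rm[1,2],Rm[0,2])),'toolY yaw',np.degrees(np.arctan2(Rm[1,1],Rm[0,1])), 'q1',np.degrees(s['q'][0]),np.degrees(s['q'][5]))
def circ(img,name,z,box,thr):
    t=cv2.imread(img); g=cv2.cvtColor(t,6)
    x0,y0,x1,y1=box
    m=np.zeros_like(g); m[y0:y1,x0:x1]=(g[y0:y1,x0:x1]<thr)
    for s,c,l in comps(m,40):
        cn=max(cv2.findContours(l.astype(np.uint8),0,1)[0],key=cv2.contourArea)
        e=cv2.fitEllipse(cv2.convexHull(cn)); print(name,s,e,ray(name,e[0],z), [np.linalg.norm(ray(name,np.array(e[0])+[e[1][1]/2,0],z)-ray(name,e[0],z))])
circ('pics/top0.png','top',.070,(200,247,228,276),110)
t=cv2.imread('pics/scene0.png'); g=cv2.cvtColor(t,6); print(g[180:204,320:358])
cv2.imwrite('pics/sv.png',cv2.resize(t[170:215,305:370],None,fx=12,fy=12,interpolation=0))
print('pred rim scene',proj('scene',(.537,.201,.075)),proj('top',(.537,.201,.075)))
E
```

```text
[[-0.    -0.974 -0.229]
 [ 0.001 -0.229  0.974]
 [-1.     0.     0.002]]
jaw yaw 103.21860008535582 toolY yaw -166.7813879832908 q1 -60.26756440628863 -16.507331024383348
top [206 253  15  16 186] ((212.9807891845703, 260.6638488769531), (14.839632987976074, 15.33176040649414), 34.879066467285156) [0.53678084 0.19974053 0.07      ] [np.float64(0.017780446246043215)]
[[176 179 181 182 183 180 176 179 184 185 187 186 183 181 179 179 180 181
  182 183 185 186 189 190 190 192 193 195 192 178 144 110  96 100 124 162
  179 174]
 [192 192 193 195 194 193 191 189 188 187 187 185 182 180 177 176 178 179
  180 181 182 183 186 186 187 186 189 192 193 184 163 144 131 133 153 177
  188 182]
 [198 197 198 198 198 196 191 187 185 183 181 178 176 173 170 168 169 171
  172 173 175 179 182 182 181 183 186 188 191 189 185 178 170 172 181 190
  193 187]
 [199 198 199 197 194 192 188 183 179 177 173 168 164 161 157 155 155 156
  157 159 163 169 172 173 175 178 180 182 186 189 193 193 192 191 195 196
  196 192]
 [200 199 199 196 191 187 183 178 174 167 160 154 151 149 147 145 145 145
  144 145 149 154 157
[... 2456 characters left out ...]
99 200 200 199 198 196 190 177 159 148 136 119 108 101  96  94  93
   95  90  89  91  95 108 124 143 153 164 178 187 194 198 198 198 198 198
  197 196]
 [200 199 198 199 200 199 198 197 192 185 180 171 159 150 142 131 130 128
  128 122 117 116 127 144 160 176 183 187 193 196 197 197 197 197 198 197
  196 193]
 [195 195 195 197 199 198 199 198 197 196 194 190 184 180 175 167 165 164
  166 159 155 154 161 176 185 192 195 196 197 197 198 197 198 198 198 197
  195 187]
 [178 176 181 190 196 198 198 198 197 198 197 196 195 195 192 190 189 189
  189 186 184 185 187 192 196 197 198 198 198 198 198 198 198 199 198 198
  198 187]]
pred rim scene [338.06204219 187.72994649] [211.98977138 260.4700313 ]
```

View pics/sv.png

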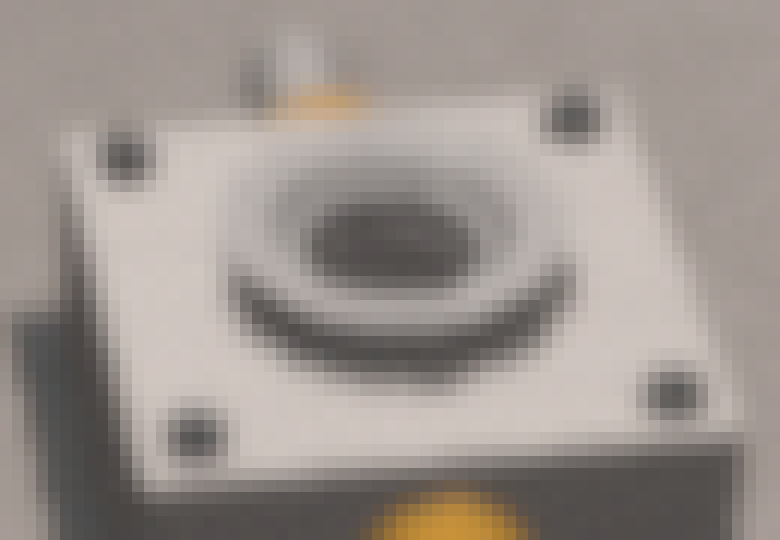

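Request:
jog_arm(
  motion=[
    {"dy": -0.026,"dz": 0.025,"twist": -7},
    {"dy": -0.052,"dz": 0.05,"twist": -14},
    {"dy": -0.078,"dz": 0.075,"twist": -21},
    {"dy": -0.104,"dz": 0.1,"twist": -28},
    {"dy": -0.13,"dz": 0.125,"twist": -35},
    {"dy": -0.156,"dz": 0.15,"twist": -42},
    {"dy": -0.182,"dz": 0.175,"twist": -49},
    {"dy": -0.208,"dz": 0.2,"twist": -56},
    {"dy": -0.234,"dz": 0.225,"twist": -63},
    {"dy": -0.26,"dz": 0.25,"twist": -70},
    {"dy": -0.287,"dz": 0.275,"twist": -77},
    {"dy": -0.313,"dz": 0.3,"twist": -84},
    {"dy": -0.339,"dz": 0.325,"twist": -91},
    {"dy": -0.365,"dz": 0.35,"twist": -98},
    {"dy": -0.391,"dz": 0.375,"twist": -105},
    {"dy": -0.417,"dz": 0.4,"twist": -112},
    {"dy": -0.443,"dz": 0.425,"twist": -119},
    {"dy": -0.469,"dz": 0.45,"twist": -126},
    {"dy": -0.469,"dz": 0.45,"twist": -133},
    {"dy": -0.469,"dz": 0.45,"twist": -140},
  ],
  gripper=0.05,
)

```text
invalid input
```

```bash
cat >> h.py <<'E'
def axes():
    s=arm.get_state(); Rm=R.from_euler('xyz',s['ee_rot']).as_matrix()
    return s,Rm,np.degrees(np.arctan2(Rm[1,2],Rm[0,2]))
def goto(xyz,jaw=None):
    s,Rm,j=axes(); d=Rm.T@(np.array(xyz)-s['eef_pos'])
    print('t',s['t'],'pos',s['eef_pos'].round(4),'jaw',round(j,2),'F',s['force'].round(2),'M',s['moment'].round(3),'w',round(s['width'],4),'q6',round(float(np.degrees(s['q'][5])),1)); print('d',d.round(4))
    if jaw is not None: print('twist',-((jaw-j+180)%360-180))
E
python3 - <<'E'
from h import *
goto((.508,-.1115,.15),-66.4)
E
```

```text
t 0.1 pos [ 0.1543 -0.6567  0.2367] jaw 103.22 F [ 0.75  0.2  -0.01] M [0.024 0.009 0.021] w 0.0875 q6 -16.5
d [ 0.0873 -0.469   0.4497]
twist 169.6186000853558
```

Request:
jog_arm(
  motion=[
    {"dx": 0,"dy": -0.026,"dz": 0.025,"twist": -7},
    {"dx": 0,"dy": -0.052,"dz": 0.05,"twist": -14},
    {"dx": 0,"dy": -0.078,"dz": 0.075,"twist": -21},
    {"dx": 0,"dy": -0.104,"dz": 0.1,"twist": -28},
    {"dx": 0,"dy": -0.13,"dz": 0.125,"twist": -35},
    {"dx": 0,"dy": -0.156,"dz": 0.15,"twist": -42},
    {"dx": 0,"dy": -0.182,"dz": 0.175,"twist": -49},
    {"dx": 0,"dy": -0.208,"dz": 0.2,"twist": -56},
    {"dx": 0,"dy": -0.234,"dz": 0.225,"twist": -63},
    {"dx": 0,"dy": -0.26,"dz": 0.25,"twist": -70},
    {"dx": 0,"dy": -0.287,"dz": 0.275,"twist": -77},
    {"dx": 0,"dy": -0.313,"dz": 0.3,"twist": -84},
    {"dx": 0,"dy": -0.339,"dz": 0.325,"twist": -91},
    {"dx": 0,"dy": -0.365,"dz": 0.35,"twist": -98},
    {"dx": 0,"dy": -0.391,"dz": 0.375,"twist": -105},
    {"dx": 0,"dy": -0.417,"dz": 0.4,"twist": -112},
    {"dx": 0,"dy": -0.443,"dz": 0.425,"twist": -119},
    {"dx": 0,"dy": -0.469,"dz": 0.45,"twist": -126},
    {"dx": 0,"dy": -0.469,"dz": 0.45,"twist": -133},
    {"dx": 0,"dy": -0.469,"dz": 0.45,"twist": -140},
  ],
  gripper=0.05,
)

```text
t: 1.77
eef_pos: [0.5087, -0.1098, 0.2369]
ee_rot: [-1.141, 1.57, 3.113]
force: [-0.1, -0.1, -0.5]
width: 0.0498
```

```bash
python3 - <<'E'
from h import *
goto((.508,-.1115,.15),-66.4)
E
```

```text
t 1.7667 pos [ 0.5087 -0.1098  0.2369] jaw -116.26 F [-0.12 -0.12 -0.48] M [-0.167  0.221  0.023] w 0.0498 q6 54.3
d [0.0869 0.0002 0.0018]
twist -49.85750843051784
```

Request:
jog_arm(
  motion=[
    {"dx": 0.01,"dy": 0,"dz": 0.002,"twist": -7},
    {"dx": 0.02,"dy": 0,"dz": 0.002,"twist": -14},
    {"dx": 0.03,"dy": 0,"dz": 0.002,"twist": -21},
    {"dx": 0.03,"dy": 0,"dz": 0.002,"twist": -28},
    {"dx": 0.03,"dy": 0,"dz": 0.002,"twist": -35},
    {"dx": 0.03,"dy": 0,"dz": 0.002,"twist": -42},
    {"dx": 0.03,"dy": 0,"dz": 0.002,"twist": -49},
    {"dx": 0.03,"dy": 0,"dz": 0.002,"twist": -50},
    {"dx": 0.03,"dy": 0,"dz": 0.002,"twist": -50},
  ],
)

```text
t: 2.52
eef_pos: [0.5069, -0.1135, 0.2073]
ee_rot: [-2.045, 1.57, 3.071]
force: [0.3, 0.3, -0.8]
width: 0.0501
```

```bash
python3 - <<'E'
from h import *
goto((.508,-.1115,.15),-66.4)
print(np.degrees(arm.get_state()['q']).round(1))
save('scene','pics/s1.png'); t=cv2.imread('pics/s1.png');cv2.imwrite('pics/s1c.png',cv2.resize(t[130:330,160:360],None,fx=3,fy=3,interpolation=3))
E
```

```text
t 2.5167 pos [ 0.5069 -0.1135  0.2073] jaw -66.91 F [ 0.34  0.33 -0.76] M [-0.164  0.111 -0.009] w 0.0501 q6 104.1
d [ 0.0573  0.0018 -0.0014]
twist -0.5063545504371518
[  9.    7.2 -21.3  -0.  -61.5 104.1]
```

View pics/s1c.png

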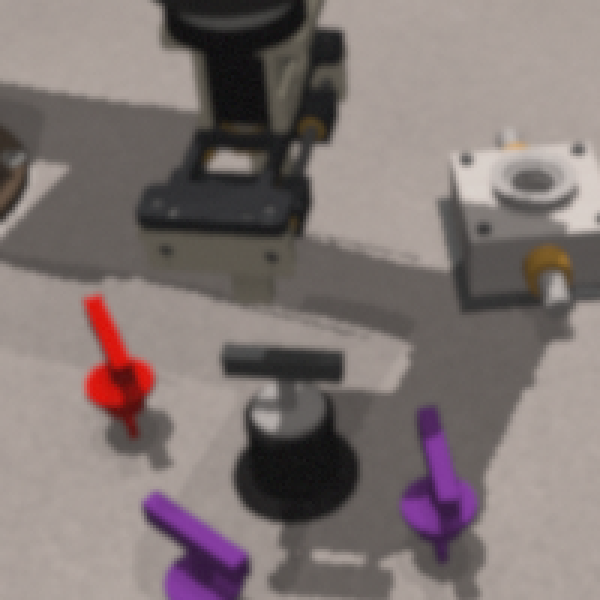

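```bash
python3 - <<'E'
from h import *
for p in [(.508,-.1115,.11),(.508,-.1115,.12),(.507,-.1105,.11)]: print(proj('scene',p))
t=cv2.imread('pics/scene0.png').astype(int)
m=(t.max(2)<75); m[:230]=0;m[262:]=0;m[:,:225]=0;m[:,290:]=0
for s,c,l in comps(m,50): print(s,c); print(cv2.minAreaRect(cv2.findContours((l).astype(np.uint8),0,1)[0][0]))
e=np.degrees(23.6); th=np.radians(23.6); u=np.array([np.cos(th),np.sin(th),0])*.04
for sg in(-1,1):
  for h in (.1,.12): print(proj('scene',np.array([.508,-.1115,h])+sg*u))
E
```

```text
[254.41582063 251.57621366]
[253.94686947 247.8597633 ]
[254.28011334 251.09711485]
[235 248  39  14 272] [254.30147059 252.51470588]
((253.8331756591797, 254.91900634765625), (38.28041458129883, 12.00898265838623), 3.2704875469207764)
[234.9656307  254.01595455]
[233.73066203 246.64842042]
[274.93663941 256.46485649]
[274.31469963 249.08019132]
```

Request:
jog_arm(
  motion=[
    {"dx": 0.03,"dy": 0.001,"dz": -0.001,"twist": 0},
    {"dx": 0.06,"dy": 0.001,"dz": -0.001,"twist": 0},
    {"dx": 0.08,"dy": 0.001,"dz": -0.001,"twist": 0},
    {"dx": 0.095,"dy": 0.001,"dz": -0.001,"twist": 0},
    {"dx": 0.105,"dy": 0.001,"dz": -0.001,"twist": 0},
    {"dx": 0.105,"dy": 0.001,"dz": -0.001,"twist": 0},
    {"dx": 0.105,"dy": 0.001,"dz": -0.001,"twist": 0},
  ],
)

```text
t: 3.15
eef_pos: [0.5077, -0.1123, 0.1026]
ee_rot: [-1.495, 1.57, -2.662]
force: [0.3, -0.1, -0.2]
width: 0.0499
```

Request:
jog_arm(
  motion=[
    {"dx": 0,"dy": 0,"dz": 0,"twist": 0},
    {"dx": 0,"dy": 0,"dz": 0,"twist": 0},
    {"dx": 0,"dy": 0,"dz": 0,"twist": 0},
    {"dx": 0,"dy": 0,"dz": 0,"twist": 0},
    {"dx": 0,"dy": 0,"dz": 0,"twist": 0},
    {"dx": 0,"dy": 0,"dz": 0,"twist": 0},
    {"dx": 0,"dy": 0,"dz": 0,"twist": 0},
    {"dx": 0,"dy": 0,"dz": 0,"twist": 0},
  ],
  gripper=0.0,
  newtons=45,
)

```text
t: 3.82
eef_pos: [0.5076, -0.1121, 0.1028]
ee_rot: [1.501, 1.571, 0.336]
force: [-2.9, 1.0, 2.5]
width: 0.0138
```

```bash
python3 - <<'E'
from h import *
goto((.508,-.1115,.15),-66.4)
E
```

```text
t 3.8167 pos [ 0.5076 -0.1121  0.1028] jaw -66.78 F [-2.89  1.02  2.45] M [ 0.341  0.595 -0.079] w 0.0138 q6 104.0
d [-0.0472  0.0006 -0.0005]
twist -0.3753079450796122
```

Request:
jog_arm(
  motion=[
    {"dx": -0.012,"dy": 0,"dz": 0,"twist": 0},
    {"dx": -0.03,"dy": 0,"dz": 0,"twist": 0},
    {"dx": -0.05,"dy": 0,"dz": 0,"twist": 0},
    {"dx": -0.075,"dy": 0,"dz": 0,"twist": 0},
    {"dx": -0.1,"dy": 0,"dz": 0,"twist": 0},
    {"dx": -0.11,"dy": 0,"dz": 0,"twist": 0},
    {"dx": -0.11,"dy": 0,"dz": 0,"twist": 0},
    {"dx": -0.11,"dy": 0,"dz": 0,"twist": 0},
    {"dx": -0.11,"dy": 0,"dz": 0,"twist": 0},
  ],
)

```text
t: 4.57
eef_pos: [0.5065, -0.1121, 0.2107]
ee_rot: [-2.087, 1.568, 3.03]
force: [0.7, -0.6, -1.8]
width: 0.0138
```

```bash
python3 - <<'E'
from h import *
goto((.5365,.2,.2126),-6.7-90)
save('scene','pics/s2.png'); t=cv2.imread('pics/s2.png');cv2.imwrite('pics/s2c.png',cv2.resize(t[130:330,160:360],None,fx=3,fy=3,interpolation=3))
E
```

```text
t 4.5667 pos [ 0.5065 -0.1121  0.2107] jaw -66.8 F [ 0.66 -0.57 -1.75] M [-0.148  0.127 -0.032] w 0.0138 q6 104.0
d [-0.0019  0.1505 -0.2751]
twist 29.90187375969805
```

View pics/s2c.png

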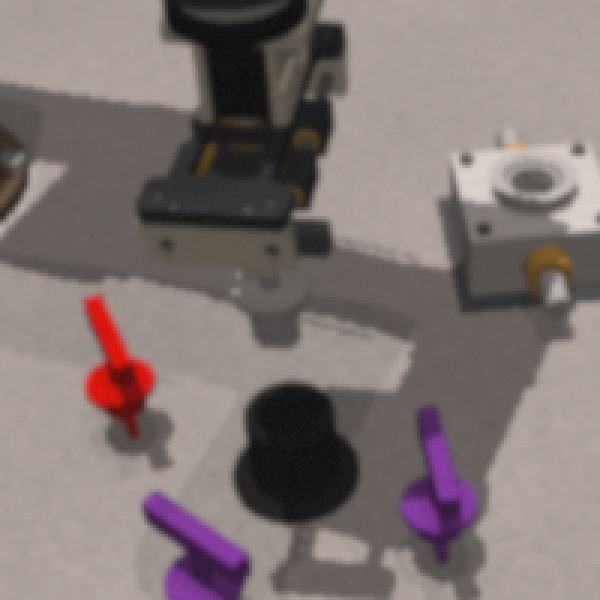

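Request:
jog_arm(
  motion=[
    {"dx": 0,"dy": 0.005,"dz": -0.01,"twist": 2},
    {"dx": 0,"dy": 0.017,"dz": -0.03,"twist": 4},
    {"dx": 0,"dy": 0.033,"dz": -0.06,"twist": 7},
    {"dx": 0,"dy": 0.049,"dz": -0.09,"twist": 10},
    {"dx": 0,"dy": 0.066,"dz": -0.12,"twist": 13},
    {"dx": 0,"dy": 0.082,"dz": -0.15,"twist": 16},
    {"dx": 0,"dy": 0.098,"dz": -0.18,"twist": 19},
    {"dx": 0,"dy": 0.115,"dz": -0.21,"twist": 22},
    {"dx": 0,"dy": 0.131,"dz": -0.24,"twist": 26},
    {"dx": 0,"dy": 0.142,"dz": -0.26,"twist": 28},
    {"dx": 0,"dy": 0.1505,"dz": -0.275,"twist": 30},
    {"dx": 0,"dy": 0.1505,"dz": -0.275,"twist": 30},
    {"dx": 0,"dy": 0.1505,"dz": -0.275,"twist": 30},
    {"dx": 0,"dy": 0.1505,"dz": -0.275,"twist": 30},
  ],
)

```text
t: 5.78
eef_pos: [0.5369, 0.1993, 0.2112]
ee_rot: [-0.841, 1.568, -2.53]
force: [-0.7, -0.8, -2.8]
width: 0.0134
```

```bash
python3 - <<'E'
from h import *
goto((.5365,.2,.2126),-6.7-90)
save('scene','pics/s3.png'); t=cv2.imread('pics/s3.png');cv2.imwrite('pics/s3c.png',cv2.resize(t[90:250,260:420],None,fx=3.7,fy=3.7,interpolation=3))
save('top','pics/t3.png'); t=cv2.imread('pics/t3.png');cv2.imwrite('pics/t3c.png',cv2.resize(t[180:330,140:290],None,fx=4,fy=4,interpolation=3))
E
```

```text
t 5.7833 pos [0.5369 0.1993 0.2112] jaw -96.74 F [-0.66 -0.79 -2.83] M [-0.174  0.163  0.021] w 0.0134 q6 43.3
d [-0.0014 -0.0005 -0.0006]
twist -0.03930525946276475
```

View pics/s3c.png

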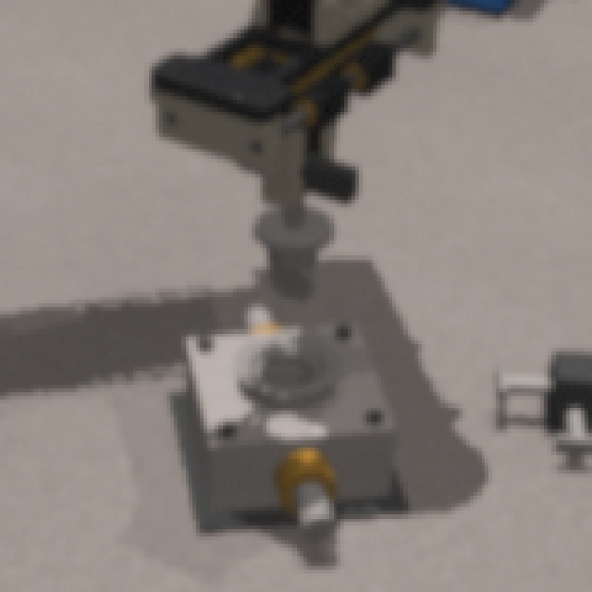

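View pics/t3c.png

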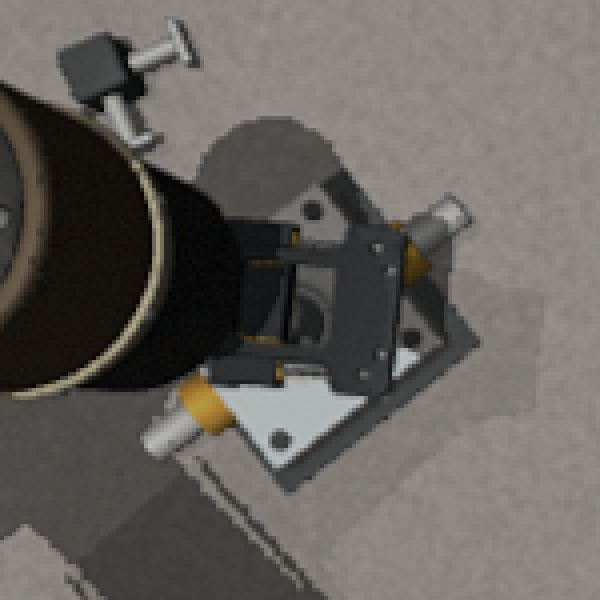

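```bash
python3 - <<'E'
from h import *
for p in [(.5369,.1993,.1794),(.5369,.1993,.1764),(.5369,.1993,.1284)]: print(proj('scene',p))
t=cv2.imread('pics/s3.png');g=cv2.cvtColor(t,6)
for y in range(144,166,1): print(y,g[y,324:356].tolist())
E
```

```text
[339.29492422 150.49193845]
[339.2464391  151.64459375]
[338.49606548 169.48351325]
144 [154, 153, 154, 152, 152, 147, 133, 113, 97, 88, 83, 79, 76, 76, 74, 74, 73, 85, 115, 137, 143, 143, 142, 138, 129, 118, 109, 96, 83, 77, 94, 119]
145 [152, 153, 153, 152, 151, 149, 143, 130, 116, 106, 98, 88, 79, 75, 73, 72, 69, 80, 106, 125, 135, 141, 146, 148, 146, 143, 138, 129, 120, 117, 126, 139]
146 [153, 154, 152, 153, 150, 149, 144, 133, 121, 112, 104, 94, 80, 74, 71, 69, 68, 73, 90, 105, 113, 123, 132, 141, 147, 149, 149, 146, 145, 144, 146, 149]
147 [153, 153, 154, 153, 150, 142, 132, 118, 109, 102, 97, 90, 80, 71, 68, 69, 69, 71, 81, 92, 97, 103, 112, 123, 135, 145, 151, 153, 153, 151, 152, 152]
148 [153, 154, 154, 152, 145, 130, 112, 101, 95, 93, 91, 88, 79, 70, 68, 68, 70, 72, 79, 87, 91, 93, 96, 103, 119, 135, 148, 153, 153, 153, 153, 154]
149 [153, 153, 154, 150, 139, 119, 99, 93, 92, 91, 92, 89, 81, 72, 69, 69, 70, 73, 80, 88, 89, 91, 91, 94, 104, 122, 142, 152, 154, 153, 155, 154]
150 [152, 153, 153, 147, 131, 108, 94, 91, 91, 92, 90, 90, 83, 75, 71, 72, 73, 76, 84, 88, 91, 91, 9
[... 1533 characters left out ...]
161 [151, 151, 151, 152, 148, 148, 145, 134, 106, 78, 67, 65, 67, 68, 70, 69, 71, 71, 70, 71, 75, 86, 95, 97, 94, 93, 93, 94, 95, 94, 95, 94]
162 [151, 151, 150, 146, 138, 132, 129, 119, 99, 76, 66, 64, 66, 67, 67, 69, 68, 72, 73, 75, 79, 86, 90, 91, 91, 90, 91, 91, 92, 91, 91, 90]
163 [152, 152, 151, 144, 127, 112, 107, 99, 85, 73, 67, 64, 64, 65, 66, 67, 67, 73, 76, 77, 81, 87, 90, 89, 89, 91, 90, 91, 91, 90, 90, 91]
164 [152, 152, 152, 144, 128, 108, 95, 91, 82, 72, 66, 65, 64, 65, 65, 65, 66, 71, 76, 78, 82, 88, 89, 90, 90, 90, 91, 91, 91, 90, 91, 90]
165 [151, 151, 151, 147, 133, 110, 94, 88, 83, 72, 67, 65, 65, 64, 65, 64, 66, 65, 71, 76, 82, 87, 89, 91, 91, 90, 91, 91, 92, 91, 90, 91]
```

Request:
jog_arm(
  motion=[
    {"dx": 0.015,"dy": 0,"dz": 0,"twist": 0},
    {"dx": 0.03,"dy": 0,"dz": 0,"twist": 0},
    {"dx": 0.045,"dy": 0,"dz": 0,"twist": 0},
    {"dx": 0.052,"dy": 0,"dz": 0,"twist": 0},
    {"dx": 0.057,"dy": 0,"dz": 0,"twist": 0},
    {"dx": 0.062,"dy": 0,"dz": 0,"twist": 0},
    {"dx": 0.066,"dy": 0,"dz": 0,"twist": 0},
    {"dx": 0.066,"dy": 0,"dz": 0,"twist": 0},
  ],
)

```text
t: 6.55
eef_pos: [0.5374, 0.1997, 0.1462]
ee_rot: [-1.006, 1.57, -2.696]
force: [0.3, 0.5, -2.9]
width: 0.0138
```

```bash
python3 - <<'E'
from h import *
goto((.5365,.2,.1268),-6.7-90)
E
```

```text
t 6.55 pos [0.5374 0.1997 0.1462] jaw -96.79 F [ 0.29  0.54 -2.92] M [-0.114  0.198  0.032] w 0.0138 q6 43.3
d [ 0.0194 -0.0009 -0.0002]
twist -0.08922228311945446
```

Request:
jog_arm(
  motion=[
    {"dx": 0.004,"dy": 0,"dz": 0,"twist": 0},
    {"dx": 0.008,"dy": 0,"dz": 0,"twist": 0},
    {"dx": 0.012,"dy": 0,"dz": 0,"twist": 0},
    {"dx": 0.015,"dy": 0,"dz": 0,"twist": 0},
    {"dx": 0.017,"dy": 0,"dz": 0,"twist": 0},
    {"dx": 0.017,"dy": 0,"dz": 0,"twist": 0},
  ],
)

```text
t: 7.05
eef_pos: [0.5372, 0.1997, 0.129]
ee_rot: [-0.863, 1.57, -2.552]
force: [1.2, -0.2, -3.1]
width: 0.0136
```

```bash
python3 - <<'E'
from h import *
goto((.5365,.2,.1268),-6.7-90)
E
```

```text
t 7.05 pos [0.5372 0.1997 0.129 ] jaw -96.77 F [ 1.17 -0.25 -3.06] M [-0.065  0.181  0.003] w 0.0136 q6 43.3
d [ 0.0022 -0.0008 -0.0002]
twist -0.07489631624099502
```

Request:
jog_arm(
  motion=[
    {"dx": 0.002,"dy": 0,"dz": 0,"twist": 0},
    {"dx": 0.004,"dy": 0,"dz": 0,"twist": 0},
    {"dx": 0.006,"dy": 0,"dz": 0,"twist": 0},
    {"dx": 0.006,"dy": 0,"dz": 0,"twist": 0},
    {"dx": 0.006,"dy": 0,"dz": 0,"twist": 0},
  ],
)

```text
t: 7.47
eef_pos: [0.5375, 0.1998, 0.1235]
ee_rot: [-0.719, 1.571, -2.408]
force: [1.3, -0.4, -2.5]
width: 0.0135
```

```bash
python3 - <<'E'
from h import *
goto((.5365,.2,.1268),-6.7-90)
E
```

```text
t 7.4667 pos [0.5375 0.1998 0.1235] jaw -96.78 F [ 1.27 -0.45 -2.51] M [-0.023  0.135  0.038] w 0.0135 q6 43.3
d [-0.0033 -0.001  -0.0001]
twist -0.07719262396989279
```

Request:
jog_arm(
  motion=[
    {"dx": 0.0015,"dy": 0,"dz": 0,"twist": 0},
    {"dx": 0.003,"dy": 0,"dz": 0,"twist": 0},
    {"dx": 0.003,"dy": 0,"dz": 0,"twist": 0},
    {"dx": 0.003,"dy": 0,"dz": 0,"twist": 0},
  ],
)

```text
t: 7.8
eef_pos: [0.5374, 0.1998, 0.1205]
ee_rot: [-0.902, 1.571, -2.591]
force: [0.0, -0.9, -2.6]
width: 0.0137
```

```bash
python3 - <<'E'
from h import *
goto((.5365,.2,.1128),-6.7-90)
E
```

```text
t 7.8 pos [0.5374 0.1998 0.1205] jaw -96.78 F [ 0.05 -0.86 -2.61] M [-0.07   0.171  0.013] w 0.0137 q6 43.3
d [ 0.0077 -0.001  -0.0001]
twist -0.07959033963908269
```

Request:
jog_arm(
  motion=[
    {"dx": 0.0015,"dy": 0,"dz": 0,"twist": 0},
    {"dx": 0.003,"dy": 0,"dz": 0,"twist": 0},
    {"dx": 0.0045,"dy": 0,"dz": 0,"twist": 0},
    {"dx": 0.005,"dy": 0,"dz": 0,"twist": 0},
    {"dx": 0.005,"dy": 0,"dz": 0,"twist": 0},
  ],
)

```text
t: 8.22
eef_pos: [0.5374, 0.1998, 0.1153]
ee_rot: [-0.792, 1.57, -2.481]
force: [-0.2, 0.2, -2.3]
width: 0.0135
```

```bash
python3 - <<'E'
from h import *
goto((.5365,.2,.1128),-6.7-90)
save('scene','pics/s4.png'); t=cv2.imread('pics/s4.png');cv2.imwrite('pics/s4c.png',cv2.resize(t[110:250,270:410],None,fx=4,fy=4,interpolation=3))
E
```

```text
t 8.2167 pos [0.5374 0.1998 0.1153] jaw -96.77 F [-0.23  0.22 -2.32] M [-0.129  0.158 -0.031] w 0.0135 q6 43.3
d [ 0.0025 -0.0009 -0.0001]
twist -0.0748326053144126
```

View pics/s4c.png

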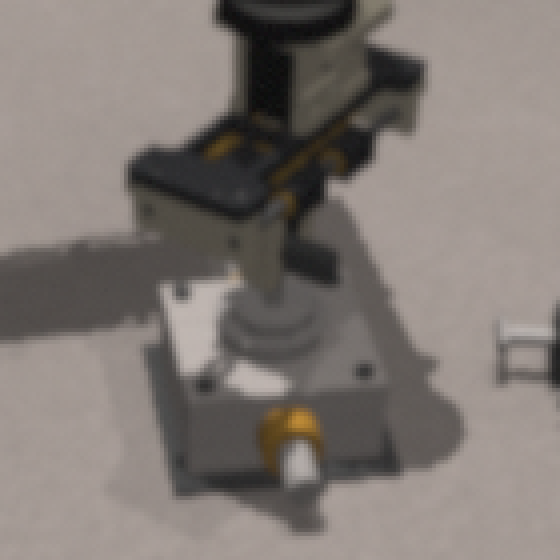

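The scene crop shows the collar about 2 mm above the boss, at crop (270,325), with no push-back. The blade is in the slot, so I'll lower it the last bit.

Request:
jog_arm(
  motion=[
    {"dx": 0.0005,"dy": 0,"dz": 0,"twist": 0},
    {"dx": 0.001,"dy": 0,"dz": 0,"twist": 0},
    {"dx": 0.0015,"dy": 0,"dz": 0,"twist": 0},
    {"dx": 0.002,"dy": 0,"dz": 0,"twist": 0},
    {"dx": 0.002,"dy": 0,"dz": 0,"twist": 0},
    {"dx": 0.002,"dy": 0,"dz": 0,"twist": 0},
  ],
)

```text
t: 8.77
eef_pos: [0.5375, 0.1999, 0.1135]
ee_rot: [-0.898, 1.571, -2.587]
force: [-0.7, -0.0, -2.8]
width: 0.0139
```

```bash
python3 - <<'E'
from h import *
goto((.5365,.2,.1128),-6.7-90)
E
```

```text
t 8.7667 pos [0.5375 0.1999 0.1135] jaw -96.78 F [-0.75 -0.02 -2.79] M [-0.129  0.186 -0.006] w 0.0139 q6 43.3
d [ 0.0007 -0.001  -0.    ]
twist -0.07674904544450101
```

Request:
jog_arm(
  motion=[
    {"dx": 0.0005,"dy": 0,"dz": 0,"twist": 0},
    {"dx": 0.001,"dy": 0,"dz": 0,"twist": 0},
    {"dx": 0.001,"dy": 0,"dz": 0,"twist": 0},
    {"dx": 0.001,"dy": 0,"dz": 0,"twist": 0},
  ],
)

```text
t: 9.1
eef_pos: [0.5376, 0.1999, 0.1128]
ee_rot: [2.065, 1.571, 0.376]
force: [-1.5, 0.7, 1.0]
width: 0.014
```

```bash
python3 - <<'E'
from h import *
goto((.5365,.2,.1128),-53.4-90)
E
```

```text
t 9.1 pos [0.5376 0.1999 0.1128] jaw -96.77 F [-1.5   0.67  0.97] M [-0.191  0.551  0.041] w 0.014 q6 43.3
d [ 0.     -0.0011  0.    ]
twist 46.6274660777442
```

Request:
jog_arm(
  motion=[
    {"dx": 0,"dy": 0,"dz": 0,"twist": 2},
    {"dx": 0,"dy": 0,"dz": 0,"twist": 4},
    {"dx": 0,"dy": 0,"dz": 0,"twist": 6},
    {"dx": 0,"dy": 0,"dz": 0,"twist": 8},
    {"dx": 0,"dy": 0,"dz": 0,"twist": 10},
    {"dx": 0,"dy": 0,"dz": 0,"twist": 12},
    {"dx": 0,"dy": 0,"dz": 0,"twist": 14},
    {"dx": 0,"dy": 0,"dz": 0,"twist": 16},
    {"dx": 0,"dy": 0,"dz": 0,"twist": 16},
  ],
)

```text
t: 9.85
eef_pos: [0.5375, 0.1996, 0.1128]
ee_rot: [0.393, 1.57, -1.577]
force: [-1.9, -1.8, 1.3]
width: 0.0139
```

```bash
python3 - <<'E'
from h import *
goto((.5365,.2,.1128),-53.4-90)
E
```

```text
t 9.85 pos [0.5375 0.1996 0.1128] jaw -112.85 F [-1.86 -1.83  1.29] M [-0.828  0.489  0.085] w 0.0139 q6 27.2
d [ 0.     -0.0011 -0.    ]
twist 30.551787345498553
```

Request:
jog_arm(
  motion=[
    {"dx": 0,"dy": 0,"dz": 0,"twist": 2},
    {"dx": 0,"dy": 0,"dz": 0,"twist": 4},
    {"dx": 0,"dy": 0,"dz": 0,"twist": 6},
    {"dx": 0,"dy": 0,"dz": 0,"twist": 8},
    {"dx": 0,"dy": 0,"dz": 0,"twist": 10},
    {"dx": 0,"dy": 0,"dz": 0,"twist": 12},
    {"dx": 0,"dy": 0,"dz": 0,"twist": 14},
    {"dx": 0,"dy": 0,"dz": 0,"twist": 16},
    {"dx": 0,"dy": 0,"dz": 0,"twist": 18},
    {"dx": 0,"dy": 0,"dz": 0,"twist": 20},
    {"dx": 0,"dy": 0,"dz": 0,"twist": 22},
    {"dx": 0,"dy": 0,"dz": 0,"twist": 24},
    {"dx": 0,"dy": 0,"dz": 0,"twist": 26},
    {"dx": 0,"dy": 0,"dz": 0,"twist": 28},
    {"dx": 0,"dy": 0,"dz": 0,"twist": 30},
    {"dx": 0,"dy": 0,"dz": 0,"twist": 30.5},
    {"dx": 0,"dy": 0,"dz": 0,"twist": 30.5},
  ],
)

```text
t: 11.27
eef_pos: [0.5372, 0.1993, 0.1128]
ee_rot: [0.37, 1.57, -2.13]
force: [-3.4, -3.5, 5.4]
width: 0.0136
```

```bash
python3 - <<'E'
from h import *
goto((.5365,.2,.1128),-53.4-90)
save('scene','pics/s5.png'); t=cv2.imread('pics/s5.png');cv2.imwrite('pics/s5c.png',cv2.resize(t[110:250,270:410],None,fx=4,fy=4,interpolation=3))
E
```

```text
t 11.2667 pos [0.5372 0.1993 0.1128] jaw -143.2 F [-3.38 -3.54  5.4 ] M [-1.404  1.495  0.187] w 0.0136 q6 -3.1
d [ 0.     -0.001   0.0001]
twist 0.1963435626745138
```

View pics/s5c.png

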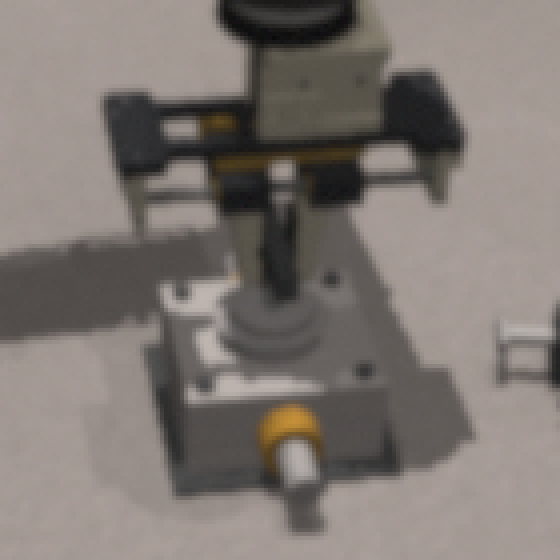

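The bar now points along the pipe, at crop (280,260) above the pipe at (297,455), and the collar is on the boss. I'll release and withdraw.

Request:
jog_arm(
  motion=[
    {"dx": 0,"dy": 0,"dz": 0,"twist": 0},
    {"dx": 0,"dy": 0,"dz": 0,"twist": 0},
    {"dx": 0,"dy": 0,"dz": 0,"twist": 0},
    {"dx": 0,"dy": 0,"dz": 0,"twist": 0},
    {"dx": 0,"dy": 0,"dz": 0,"twist": 0},
    {"dx": 0,"dy": 0,"dz": 0,"twist": 0},
  ],
  gripper=0.05,
)

```text
t: 11.82
eef_pos: [0.5376, 0.2, 0.1125]
ee_rot: [-2.915, 1.571, 0.868]
force: [-1.0, 0.8, 0.7]
width: 0.0471
```

Request:
jog_arm(
  motion=[
    {"dx": -0.01,"dy": 0,"dz": 0,"twist": 0},
    {"dx": -0.03,"dy": 0,"dz": 0,"twist": 0},
    {"dx": -0.06,"dy": 0,"dz": 0,"twist": 0},
    {"dx": -0.09,"dy": 0,"dz": 0,"twist": 0},
    {"dx": -0.12,"dy": 0,"dz": 0,"twist": 0},
    {"dx": -0.12,"dy": 0,"dz": 0,"twist": 0},
  ],
)

```text
t: 12.32
eef_pos: [0.5404, 0.2011, 0.2402]
ee_rot: [2.97, 1.56, 0.47]
force: [0.3, 0.1, 0.4]
width: 0.0497
```

```bash
python3 - <<'E'
from h import *
goto((.4,-.15,.25))
E
```

```text
t 12.3167 pos [0.5404 0.2011 0.2402] jaw -143.21 F [0.34 0.13 0.39] M [ 0.146 -0.122  0.052] w 0.0497 q6 -3.2
d [-0.0128  0.1972  0.3226]
```

Now I'll move aside so the top camera has a clear view.

Request:
jog_arm(
  motion=[
    {"dx": 0,"dy": 0.01,"dz": 0.015,"twist": 0},
    {"dx": 0,"dy": 0.025,"dz": 0.04,"twist": 0},
    {"dx": 0,"dy": 0.045,"dz": 0.07,"twist": 0},
    {"dx": 0,"dy": 0.065,"dz": 0.1,"twist": 0},
    {"dx": 0,"dy": 0.085,"dz": 0.13,"twist": 0},
    {"dx": 0,"dy": 0.1,"dz": 0.16,"twist": 0},
    {"dx": 0,"dy": 0.12,"dz": 0.19,"twist": 0},
    {"dx": 0,"dy": 0.14,"dz": 0.22,"twist": 0},
    {"dx": 0,"dy": 0.16,"dz": 0.25,"twist": 0},
    {"dx": 0,"dy": 0.175,"dz": 0.28,"twist": 0},
    {"dx": 0,"dy": 0.19,"dz": 0.3,"twist": 0},
    {"dx": 0,"dy": 0.19,"dz": 0.3,"twist": 0},
    {"dx": 0,"dy": 0.19,"dz": 0.3,"twist": 0},
  ],
)

```text
t: 13.4
eef_pos: [0.41, -0.133, 0.2331]
ee_rot: [2.61, 1.57, 0.107]
force: [1.0, 0.4, 0.3]
width: 0.0498
```

```bash
python3 - <<'E'
from h import *
goto((.4,-.15,.25))
save('top','pics/t6.png'); t=cv2.imread('pics/t6.png');cv2.imwrite('pics/t6c.png',cv2.resize(t[200:320,155:275],None,fx=5,fy=5,interpolation=3))
save('scene','pics/s6.png'); s=cv2.imread('pics/s6.png');cv2.imwrite('pics/s6c.png',cv2.resize(s[130:250,280:400],None,fx=5,fy=5,interpolation=3))
E
```

```text
t 13.4 pos [ 0.41   -0.133   0.2331] jaw -143.43 F [1.02 0.39 0.27] M [0.08  0.162 0.07 ] w 0.0498 q6 28.1
d [-0.017   0.0077  0.0182]
```

View pics/t6c.png

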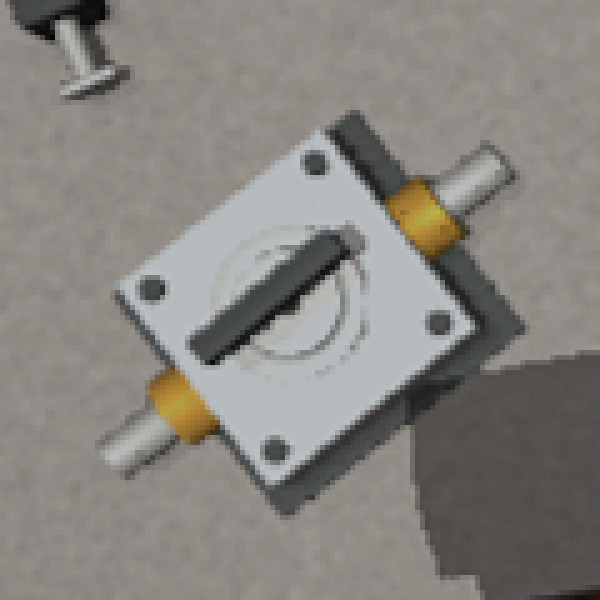

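View pics/s6c.png

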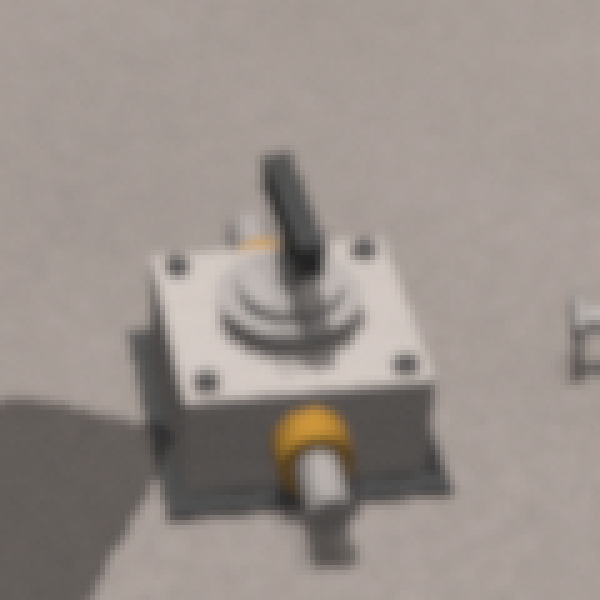

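View pics/t6.png

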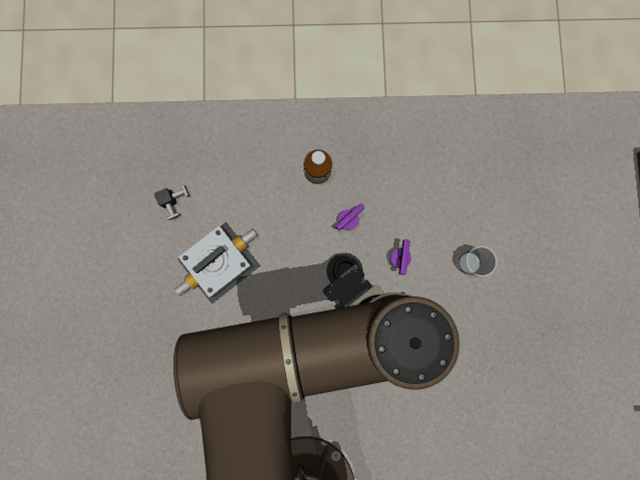

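The top crop shows the bar parallel to the pipes and the key centred in the boss, and nothing else has moved. One numeric check, then I'll hand in.

```bash
python3 - <<'E'
from h import *
t=cv2.imread('pics/t6.png').astype(int)
m=(t.max(2)<90); m[:240]=0;m[277:]=0;m[:,:191]=0;m[:,228:]=0
s,c,l=max(comps(m,30),key=lambda a:a[0][4]); cn=cv2.findContours(l.astype(np.uint8),0,1)[0][0]
r=cv2.minAreaRect(cn);W=np.array([ray('top',p,.13)[:2] for p in cv2.boxPoints(r)]);d=max((W[1]-W[0],W[2]-W[1]),key=np.linalg.norm)
print(r,ray('top',r[0],.13),np.degrees(np.arctan2(d[1],d[0]))%180-180,'valve -53.4')
t=cv2.imread('pics/s6.png'); g=cv2.cvtColor(t,6)
print(proj('scene',(.537,.2,.081)),proj('scene',(.537,.2,.13)))
E
```

```text
((209.14260864257812, 259.66937255859375), (8.534799575805664, 36.71574020385742), 49.89909744262695) [0.53570625 0.19583081 0.13      ] -50.68812264290355 valve -53.4
[337.96489564 185.91532725] [338.69106923 168.77141511]
```

```bash
python3 -c "
from h import *
print(arm.job_done())"
```

```text
the job is handed in; nothing more can be done
None
```

The key now stands in the valve, fully home with its crossbar along the pipes, and I handed the job in at about 13.5 s of the 54 s allowed. No verdict is reported back.

**What I did:**
- **Grasp and slot:** I gripped the crossbar and lifted the key clear of the stand. The top picture showed a dark line in the bore, about 46° anticlockwise of the pipes, so I lowered the key at that yaw. It went into the slot with no push-back, so no rocking was needed.
- **Seating:** The collar met the rim with about 3.5 N at the expected height.
- **Turning and release:** I turned the key about 46.5° clockwise. The largest reading I took while turning was about 8 N net at the wrist. I then opened the gripper, lifted off and moved the arm aside.

**Last checks:**
- **Seating and surroundings:** The pictures show the collar on the rim, and the bottle, beaker and clamp boss look unmoved.
- **Crossbar angle:** The two readings disagree slightly. The gripper's yaw before release put the bar within about 0.2° of the pipes' line. The final picture gave 2.7° off, probably because the bar's side face got into the mask. Both are well inside the 10° limit.
- **Bar centre:** The picture put the bar's centre about 4 mm from the bore axis at bar height. This is probably the same mask error; even if real, the tilt would be about 0.05 rad, under the 0.12 rad limit.

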